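Set a beaker on the bench stirrer and rock its stirring switch on

TASK

Set the small beaker upright in the middle of the stirrer's square plate, gently and not dropped, and let go of it; then switch the stirrer on by pushing in the upper half of the wide rocker switch on its sloping front (which faces your right), under the drip eave, until it snaps over. Leave the narrow heater rocker as it is, and do not knock or shove the big beaker, the conical flask or the amber bottle.

Things in the scene. Friction and masses are not known exactly. Their poses are not given: they have to be found in the camera images.
- stirrer: Bench stirrer, fixed: painted box, 226 mm deep (x), 204 wide (y), 156 high. Origin: centre of its underside; x to its back, z up; yaw 1.1 to 1.6 rad, so its front (-x) faces the robot's right (world -y) and its +y side the robot. The front panel rises at 39 deg from (x -0.115, z 0.028) to (x -0.022, z 0.104), outward normal (-0.629, 0, 0.777). On it, at y -0.072, a fixed dial 16 mm proud.
- eave_edge (a point): Middle of the front edge of the stirrer's grey top deck, 7 mm thick, which juts out as a drip eave over the upper halves of both rockers; at (-0.071, 0, 0.1425) in the stirrer's frame, same axes. A vertical finger cannot reach those halves: come in beneath the edge along the panel's normal, wrist leaning to the robot's right, 35 to 45 deg from vertical.
- plate_center (a point): Centre of the top face of the stirrer's white square plate, 150 x 150 mm, level, fixed; at (0.035, 0, 0.156) in the stirrer's frame, same axes.
- beaker_mid (a point): Centre, half-way up (35 mm over what it stands on), of the small glass beaker, the smaller of two: 54 mm across, 70 high, 40 to 75 g, open top, walls 2 to 5 mm, z up its axis. A small spout sticks out 2 mm on its -y side; grip it across its x axis (54 mm), which lies within 0.6 rad of the world's y line.
- stir_switch (a joint): The wide rocker: black V-shaped paddle, 74 mm long up the panel, 44 wide, pivoted across its middle at (-0.067, 0.045, 0.068) in the stirrer's frame, axis along y. 0 = off: lower half flush, upper half standing out 0.35 rad (its end 13 mm). 0.35 = on: upper half in, its face 5 mm proud of the panel. Over-centre: resists with about 4 N up to 0.175, then snaps over and stays.
- stir_upper (a point): Point to push on the wide rocker: middle of the face of its upper half, 25 mm from the pivot line; it moves with the rocker. While off, its x axis points straight up the panel, y along the pivot line (the stirrer's y), z along the panel's outward normal. From off to on it travels about 9 mm in, against that normal.
- heat_switch (a joint): The narrow rocker, 20 mm wide, 74 long, same make, centred at y -0.030 in the stirrer's frame, farther from the robot than the wide one, 43 mm of clear panel between. 0 = off, 0.35 = on. It must stay off.
- big_beaker: The larger glass beaker, 73 mm across, 94 high, a bystander. Origin: centre of its underside.
- flask: Conical glass flask, 80 mm across its foot, 126 high, a bystander. Origin: centre of its underside. The small beaker, big beaker and flask stand in changing order on three spots to the right of the stirrer.
- amber_bottle: Brown glass bottle, 82 mm across, 154 high, to the left of the stirrer, a bystander. Origin: centre of its underside.
Things that resemble listed ones, but are neither listed nor needed, are in the scene too. Leave any red look-alike of the part that bears beaker_mid alone.

How it is judged:
By the outcome, as a careful person would: the job done as asked, in the order asked, and still so for the second after the job is handed in, with the robot touching nothing.
It also fails if it takes over 54 s, if anything falls off the work surface, if the arm or the gripper's body presses on something with over 40 N, if the wrist force passes 120 N, or if a joint passes its speed limit or range.

ROBOT

A 7-joint arm with a two-finger parallel gripper is mounted at the origin on a cart in front of the work surface, level with it; the furniture and walls round the work are solid. World frame = base frame: x ahead of the robot, y to its left, z up, the work surface at z = 0. Lengths are in m, angles in rad, forces in N, time in s.
With the tool pointing down it reaches from about 0.35 to 0.9 m from the base axis. Payload 19.9 kg.
Tool frame: the origin (TCP) lies between the finger pads; the fingertips stand 19 mm ahead of it and the grasp point (between the pads) is the TCP; z points along the fingers, y is the line along which they close (so a half turn about z gives the same grasp; the last joint's range is limited). The gripper opens to 94 mm and grips with 3 to 60 N. Pads are 16 mm wide; open, the fingers measure 119 mm over their backs; the gripper's body (75 mm by 177 mm) begins 78 mm behind the grasp point.
Start: joints at [-1.224, 0.417, -0.01, 1.614, 0.005, 1.111, -0.053], TCP at [0.237, 0.578, 0.201] pointing down, gripper open.
Joint ranges: [-2.81, 2.81], [-0.39, 2.02], [-1.27, 1.25], [0.06, 2.57], [-1.19, 4.33], [0.19, 2], [-2.82, 2.82]. Speed limits (rad/s): [1.89, 1.89, 2.39, 2.39, 3.01, 3.01, 3.01].

INTERFACE

Orientations are given as a 3x3 rotation matrix whose columns are the frame's x, y, z axes.
In Python, from rig import robot gives the robot as it stands. Calls block until the motion is done:
- robot.move_ptp(position, orientation): joint-space move of the TCP to a pose.
- robot.move_linear(position, velocity=0.15, frame=None, threshold=None): straight line of the TCP; frame=None keeps the orientation; velocity is the mean speed in m/s. With threshold (N) it stops when the force on the tool has changed by that much, and returns True; else False.
- robot.goto_joints(angles): joint-space move.
- robot.gripper_to(opening): finger opening in m; the grip force is fixed at half the most; returns when the fingers have stopped.
- robot.pause(seconds).
- robot.ik(position, orientation): joint angles nearest the present ones, or None.
- robot.get_state(): the state.
- robot.grab_frame(name): name is "scene" or "top" or "wrist"; returns the picture (384x512x3 uint8, red, green, blue); there is no depth.
- robot.camera_info(name): a dict with "fx", "fy", "cx", "cy" (pixels), "dist" ([k1, k2, p1, p2, k3] as OpenCV has them; the pictures are not rectified), "rvec" (rotation vector, rad) and "tvec" (3), from world to camera coordinates, as OpenCV has them. Camera axes: x right, y down, z forward; pixel columns grow to the right and rows downward; lengths in m; the calibration is good to about 2 mm. A picture is of the moment at which its call begins: read the wrist's pose just before it. camera_info takes no time and is no camera call; for the wrist camera it gives the pose at the moment of the call.
A pose or a line that the arm cannot do raises robot.PlanningError and nothing moves.
- robot.sign_off(): hands the job in; it is judged then, once.
The state is a dict: "time": time; "qpos": joint angles; "joint_vel": joint speeds; "effort": joint torques, N m; "ee_pos": TCP position; "tool_rot": TCP orientation; "force": force on the tool from outside, world axes, zero at the start; "moment": the same for the moment, N m; "opening": finger opening in m; "grasp_force": force on a finger pad.
Only numpy, scipy, OpenCV 4.12 (cv2) and the standard library are available. Lean on these libraries where they do the work, as an engineer would, in place of code of your own. Each camera call takes 0.05 s, during which the arm holds its last target. There are 200 camera calls.

## Working session

There is one attempt and no reset: what is moved stays moved. The work goes in short steps, each a Python script; the robot and the scene stay as the last script left them, time stands still between calls to the robot, and variables do not carry over. Pictures are saved under pics/ and viewed, at most 10 in all, crops included, and the job is handed in when it is done.

```bash
mkdir -p pics; ls; python3 - <<'E'
from rig import robot
import cv2,numpy as np
for n in("scene","top"):
    f=robot.grab_frame(n); cv2.imwrite(f"pics/{n}0.png",f[:,:,::-1])
    i=robot.camera_info(n); R=cv2.Rodrigues(np.array(i["rvec"]))[0]
    print(n,i["fx"],i["dist"],-R.T@np.array(i["tvec"]),R[2])
print(robot.get_state()["time"])
E
```

```text
pics
scene 396.6481368026732 [-0.05865113  0.          0.          0.          0.        ] [-0.31766582 -0.85602884  0.70944766] [ 0.59377872  0.66864127 -0.44759992]
top 489.35476146882365 [-0.18645127  0.          0.          0.          0.        ] [0.39868963 0.02509881 1.56543724] [ 0.06603087 -0.00255989 -0.9978143 ]
0.1
```

View pics/scene0.png

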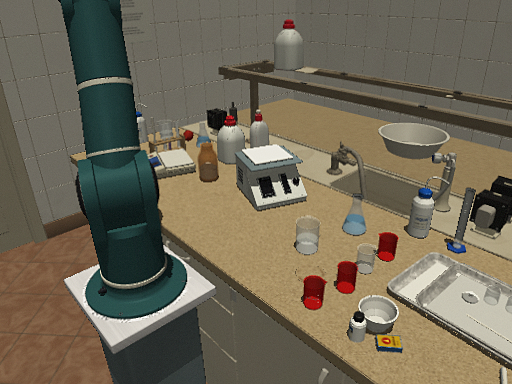

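View pics/top0.png

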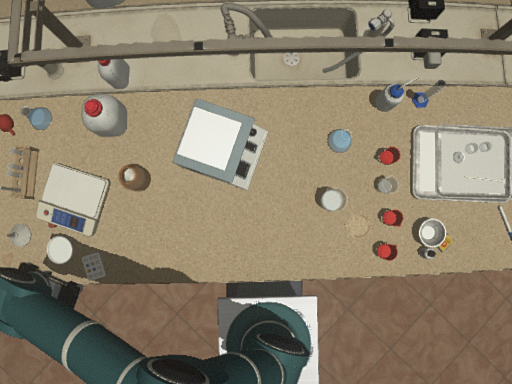

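Two views: the stirrer is at top (220,145), the amber bottle at top (133,177), the flask at top (340,140) and the big beaker at top (332,199). There are two clear candidates for the small beaker: top (386,185)/scene (366,258), and something faint at top (357,225)/scene (310,272). The red look-alikes are at top (388,156), (391,217) and (386,251). I'll check both candidates in one enlarged crop.

```bash
cat > h.py <<'E'
import cv2,numpy as np
def rays(i,px):
    K=np.array([[i["fx"],0,i["cx"]],[0,i["fy"],i["cy"]],[0,0,1]])
    u=cv2.undistortPoints(np.array(px,float).reshape(-1,1,2),K,np.array(i["dist"]))[:,0]
    R=cv2.Rodrigues(np.array(i["rvec"]))[0]; d=np.c_[u,np.ones(len(u))]@R
    return -R.T@np.array(i["tvec"]).ravel(), d/np.linalg.norm(d,axis=1)[:,None]
def onplane(i,px,z):
    c,d=rays(i,px); return c+d*((z-c[2])/d[:,2])[:,None]
def tri(i1,p1,i2,p2):
    c1,d1=rays(i1,p1); c2,d2=rays(i2,p2); out=[]
    for a,b in zip(d1,d2):
        s,t=np.linalg.lstsq(np.c_[a,-b],c2-c1,rcond=None)[0]
        out.append(np.r_[(c1+s*a+c2+t*b)/2,np.linalg.norm(c1+s*a-c2-t*b)])
    return np.array(out)
def proj(i,P):
    K=np.array([[i["fx"],0,i["cx"]],[0,i["fy"],i["cy"]],[0,0,1]])
    return cv2.projectPoints(np.array(P,float).reshape(-1,1,3),np.array(i["rvec"]),np.array(i["tvec"]),K,np.array(i["dist"]))[0][:,0]
E
python3 - <<'E'
import cv2,numpy as np
t=cv2.imread("pics/top0.png");s=cv2.imread("pics/scene0.png")
z=lambda im,x,y,w,h:cv2.resize(im[y:y+h,x:x+w],(400,300),interpolation=cv2.INTER_CUBIC)
cv2.imwrite("pics/crop1.png",np.vstack([np.hstack([z(s,290,210,120,90),z(t,310,130,120,90)]),np.hstack([z(s,230,140,80,60),z(t,165,90,120,90)])]))
E
```

```text
(no output)
```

View pics/crop1.png

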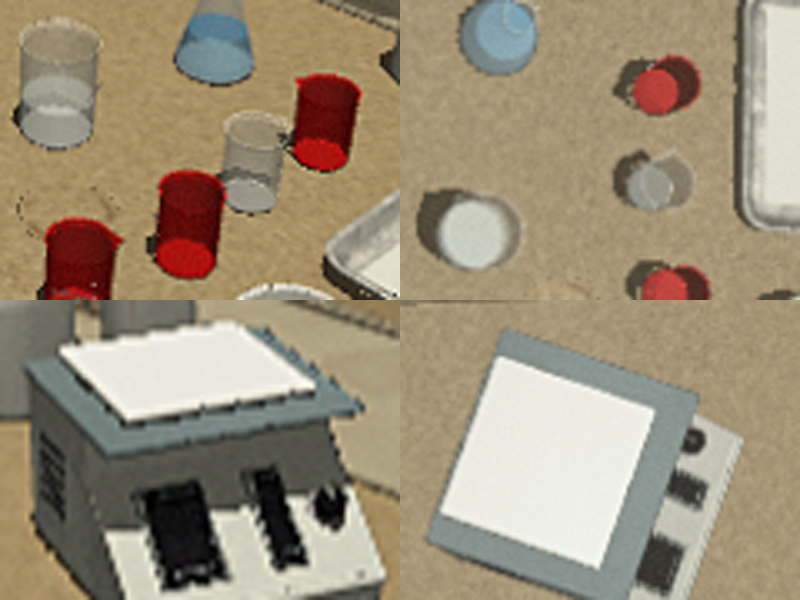

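The small beaker is the clear glass one at scene (366,258), top (386,185). The others are red, and the faint one at (357,225) is only a flat stain. Next I'll measure it and the stirrer.

```bash
python3 - <<'E'
from h import *; from rig import robot
it,is_=robot.camera_info("top"),robot.camera_info("scene")
t=cv2.imread("pics/top0.png");s=cv2.imread("pics/scene0.png")
print("beaker bot,rim",tri(it,[[385.3,186.1],[391,184.3]],is_,[[365,268.5],[366.5,249.6]]).round(4), onplane(it,[[385.3,186.1]],.004),onplane(it,[[391,184.3]],.07))
def quad(im,x0,y0,x1,y1):
    m=np.zeros(im.shape[:2],np.uint8); m[y0:y1,x0:x1]=(im.min(2)[y0:y1,x0:x1]>215)*255
    c=max(cv2.findContours(m,cv2.RETR_EXTERNAL,cv2.CHAIN_APPROX_NONE)[0],key=cv2.contourArea)
    h=cv2.convexHull(c); e=.01
    while True:
        q=cv2.approxPolyDP(h,e*cv2.arcLength(h,True),True)
        if len(q)<=4: return q[:,0].astype(float)
        e+=.005
qt=quad(t,165,95,250,190); qs=quad(s,235,140,305,172)
print(qt.tolist(),qs.tolist())
P=onplane(it,qt,.156); Q=onplane(is_,qs,.156)
o=[int(np.argmin(np.linalg.norm(Q-p,axis=1))) for p in P]
T=tri(it,qt,is_,qs[o]); print("plate tri",T.round(4)); print(P.round(4)); print(Q[o].round(4))
print(T.mean(0),P.mean(0),Q.mean(0))
for A in(T,P,Q[o]):
    c=A[:,:2].mean(0); print([round(np.arctan2(*(A[(k+1)%4,:2]-A[k,:2])[::-1])%(np.pi/2),3) for k in range(4)])
for n,p,z in(("bb",[332,199],.0),("flask",[340,140],0),("amber",[133,177],.1)): print(n,onplane(it,[p],z).round(3))
s_=robot.get_state();print(s_["tool_rot"],[robot.ik(p,s_["tool_rot"]) is not None for p in([.45,-.4,.25],)])
i=robot.camera_info("wrist");R=cv2.Rodrigues(np.array(i["rvec"]))[0];print("wristcam",-R.T@i["tvec"],R,i["fx"])
E
```

```text
beaker bot,rim [[ 0.493  -0.3965  0.0045  0.0005]
 [ 0.4929 -0.3958  0.0692  0.0038]] [[ 0.49292346 -0.39646388  0.004     ]] [[ 0.49402698 -0.39712881  0.07      ]]
[[195.0, 107.0], [240.0, 123.0], [224.0, 169.0], [178.0, 153.0]] [[291.0, 156.0], [255.0, 162.0], [243.0, 150.0], [276.0, 145.0]]
plate tri [[0.7331 0.1969 0.1511 0.0025]
 [0.6794 0.065  0.1573 0.0024]
 [0.5457 0.1145 0.1587 0.0021]
 [0.5994 0.2469 0.153  0.003 ]]
[[0.7328 0.1955 0.156 ]
 [0.6806 0.0642 0.156 ]
 [0.5468 0.114  0.156 ]
 [0.5978 0.2474 0.156 ]]
[[0.7228 0.1883 0.156 ]
 [0.6807 0.0679 0.156 ]
 [0.5491 0.1199 0.156 ]
 [0.5956 0.24   0.156 ]]
[0.63940347 0.15582487 0.15503817 0.00250965] [0.6395079 0.1552668 0.156    ] [0.63705541 0.15400437 0.156     ]
[np.float64(1.185), np.float64(1.216), np.float64(1.186), np.float64(1.213)]
[np.float64(1.192), np.float64(1.215), np.float64(1.206), np.float64(1.204)]
[np.float64(1.235), np.float64(1.195), np.float64(1.201), np.float64(1.185)]
bb [[ 0.457 -0.221  0.   ]]
flask [[ 0.647 -0.255  0.   ]]
amber [[0.537 0.396 0.1  ]]
[[-9.25384645e-01  3.79029207e-01 -3.45027857e-04]
 [ 3.79029356e-01  9.25384068e-01 -1.03656692e-03]
 [-7.36058568e-05 -1.08999880e-03 -9.99999403e-01]] [True]
wristcam [0.17151991 0.60474934 0.38427963] [[ 3.78644306e-01  9.25541973e-01 -7.38902353e-04]
 [ 8.97821852e-01 -3.67109695e-01  2.43200315e-01]
 [ 2.24820842e-01 -9.27498174e-02 -9.69975804e-01]] 286.6023758476666
```

```bash
python3 - <<'E'
from h import *; from rig import robot
D=np.array([[-1,0,0],[0,1,0],[0,0,-1.]])
s=robot.get_state(); p=s["ee_pos"]
robot.move_linear([p[0],p[1],.36],velocity=.3)
robot.move_ptp([.493,-.396,.20],D)
i=robot.camera_info("wrist"); f=robot.grab_frame("wrist"); cv2.imwrite("pics/w1.png",f[:,:,::-1])
for z in(0,.07): print(proj(i,[.493,-.396,z]))
np.save("w1.npy",i,allow_pickle=True)
s=robot.get_state();print(s["time"],s["ee_pos"],s["qpos"],s["force"])
E
```

```text
[[252.87407571 172.43969043]]
[[252.8310102  183.69122036]]
4.3833 [ 0.49339665 -0.39554994  0.19994147] [-0.06933716  0.64701296  1.04674874  1.61937983 -0.58846926  1.22399982
  2.66923646] [-0.51082933 -0.20989022 -0.5874818 ]
```

View pics/w1.png

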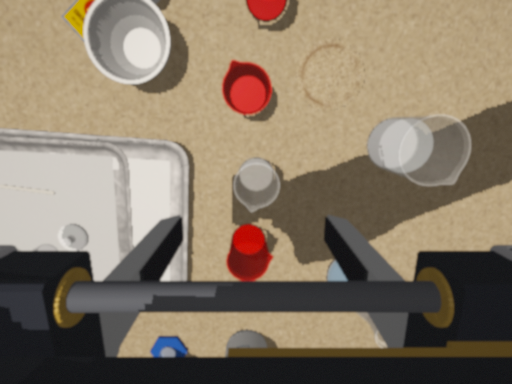

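The wrist view shows the clear beaker at (257,183), with its spout at (250,209) pointing away from the robot (+x, slightly -y). The reds are at (247,88) and (249,253). It sits about 5 mm left of the estimate, so I'll correct for that, turn the grip across the spout line, and grasp.

```bash
python3 - <<'E'
from h import *; from rig import robot
i=np.load("w1.npy",allow_pickle=True).item()
a=onplane(i,[[257.5,182.5]],.07)[0]; b=onplane(i,[[258,175]],.004)[0]; print(a,b)
c=(a+b)[:2]/2; sp=onplane(i,[[250,209]],.07)[0]-a; ang=np.arctan2(-sp[1],sp[0]) ; ang=np.clip(ang,-.6,.6); print("spout",sp,ang)
y=np.array([np.sin(ang),np.cos(ang),0]); 
def down(y): z=np.array([0,0,-1.]); return np.c_[np.cross(y,z),y,z]
for sgn in(1,-1):
    q=robot.ik([*c,.2],down(sgn*y)); q2=robot.ik([*c,.037],down(sgn*y)); print(sgn,q,q2)
    for yy in (0,.2,.4,.8,1.2,1.57,-.3,-.6):
        Y=np.array([np.sin(yy),np.cos(yy),0])*sgn
        print(yy,np.round(robot.ik([.639,.155,.28],down(Y)),2) if robot.ik([.639,.155,.28],down(Y)) is not None else None)
E
```

```text
[ 0.4916273  -0.39077108  0.07      ] [ 0.49575941 -0.38908979  0.004     ]
spout [ 0.03110125 -0.00844865  0.        ] 0.26524902522371235
1 [-0.11038536  0.67566463  1.11098506  1.62892972 -0.63363172  1.24251871
  2.43303551] [-0.01616981  0.84342417  0.9403868   1.74276959 -0.80534301  0.99132378
  2.54629495]
0 [-0.98  0.65  1.13  1.45 -0.59  1.4   1.74]
0.2 [-0.99  0.68  1.17  1.45 -0.62  1.42  1.56]
0.4 [-1.    0.69  1.19  1.45 -0.64  1.43  1.37]
0.8 [-1.    0.68  1.18  1.45 -0.63  1.42  0.97]
1.2 [-1.01  0.72  1.24  1.45 -0.68  1.44  0.6 ]
1.57 [-0.96  0.63  1.08  1.45 -0.56  1.39  0.14]
-0.3 [-0.95  0.62  1.06  1.45 -0.54  1.38  2.  ]
-0.6 [-0.92  0.59  1.    1.45 -0.5   1.37  2.27]
-1 [-0.09794137  0.65952463  1.08284873  1.62859823 -0.61122484  1.23191061
 -0.72572993] [-0.08332594  0.93234144  1.07776805  1.74469064 -0.93578717  1.07305232
 -0.50728953]
0 [-0.96  0.63  1.08  1.45 -0.56  1.39 -1.43]
0.2 [-0.96  0.63  1.08  1.45 -0.56  1.39 -1.63]
0.4 [-0.96  0.63  1.08  1.45 -0.56  1.39 -1.83]
0.8 [-0.96  0.63  1.08  1.45 -0.56  1.39 -2.23]
1.2 [-0.96  0.63  1.08  1.45 -0.56  1.39 -2.63]
1.57 [-0.15  0.43 -0.19  1.42  0.08  1.3   2.8 ]
-0.3 [-0.96  0.63  1.08  1.45 -0.56  1.39 -1.13]
-0.6 [-0.96  0.63  1.08  1.45 -0.56  1.39 -0.83]
```

```bash
cat >> h.py <<'E'
def down(a):
    y=np.array([np.sin(a),np.cos(a),0]); z=np.array([0,0,-1.]); return np.c_[np.cross(y,z),y,z]
E
python3 - <<'E'
from h import *; from rig import robot
F=down(.265); c=[.4935,-.391]
robot.move_ptp([*c,.14],F)
print(robot.move_linear([*c,.037],velocity=.12,threshold=8))
robot.gripper_to(.045); s=robot.get_state(); print(s["opening"],s["grasp_force"],s["force"],s["ee_pos"])
robot.move_linear([*c,.27],velocity=.2)
i=robot.camera_info("wrist"); f=robot.grab_frame("wrist"); cv2.imwrite("pics/w2.png",f[:,:,::-1])
s=robot.get_state(); print(s["time"],s["opening"],s["grasp_force"],s["force"],s["ee_pos"])
E
```

```text
False
0.051083490335496494 29.99999371008016 [0.73468491 0.00971572 0.50458264] [ 0.49350245 -0.39105288  0.03704104]
7.85 0.05093496283260729 29.999883093405515 [ 0.0443585  -0.42227772 -0.82606494] [ 0.49325534 -0.39069462  0.26896594]
```

View pics/w2.png

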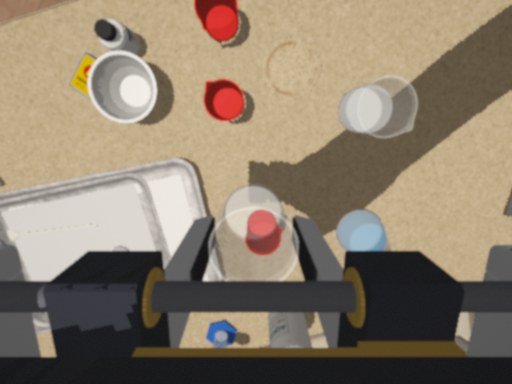

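```bash
python3 - <<'E'
from h import *; from rig import robot
i=robot.camera_info("wrist"); s=robot.get_state(); p=s["ee_pos"]; R=s["tool_rot"]; print(R)
for dx in(-.008,0,.008,.016):
    q=[p+R@[dx,0,-.033],p+R@[dx,0,.037],p+R@[dx+.027,0,-.033],p+R@[dx-.027,0,-.033],p+R@[dx+.027,0,.037],p+R@[dx,.027,-.033],p+R@[dx,-.027,-.033]]
    print(dx,proj(i,q).round(0).tolist())
f=cv2.imread("pics/w2.png"); cv2.imwrite("pics/w2c.png",cv2.resize(f[170:300,180:330],(750,650),interpolation=cv2.INTER_CUBIC)[:600])
E
```

```text
[[-9.65054395e-01  2.62046870e-01 -1.20493008e-03]
 [ 2.62046098e-01  9.65055056e-01  7.62079102e-04]
 [ 1.36252431e-03  4.19700561e-04 -9.99998984e-01]]
-0.008 [[253.0, 260.0], [253.0, 219.0], [254.0, 215.0], [253.0, 301.0], [253.0, 186.0], [300.0, 260.0], [207.0, 260.0]]
0 [[253.0, 247.0], [253.0, 209.0], [254.0, 201.0], [253.0, 289.0], [253.0, 176.0], [301.0, 247.0], [206.0, 247.0]]
0.008 [[253.0, 234.0], [253.0, 200.0], [254.0, 187.0], [253.0, 277.0], [253.0, 166.0], [301.0, 234.0], [206.0, 234.0]]
0.016 [[253.0, 220.0], [253.0, 190.0], [254.0, 172.0], [253.0, 264.0], [253.0, 156.0], [302.0, 220.0], [205.0, 220.0]]
```

View pics/w2c.png

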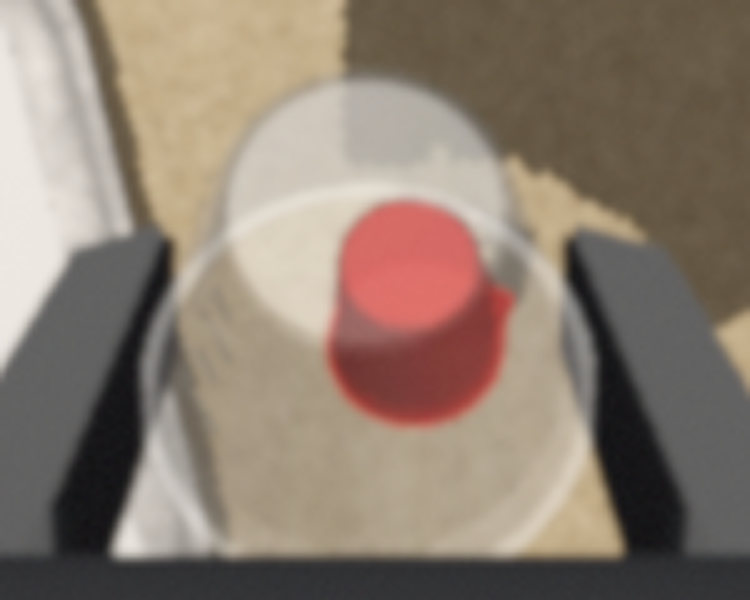

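The crop shows the beaker held upright between the pads, rim front edge at (253,207), so its centre sits about 4 mm beyond the TCP along −tool x. I'll compensate for that when placing.

```bash
python3 - <<'E'
from h import *; from rig import robot
F=down(.265); c=(np.array([.639,.1555,0])-F@[-.004,0,0])[:2]
robot.move_ptp([*c,.27],F); 
robot.move_linear([*c,.202],velocity=.12); s=robot.get_state();print(s["ee_pos"],s["force"])
print(robot.move_linear([*c,.187],velocity=.02,threshold=2.5))
s=robot.get_state();print(s["time"],s["ee_pos"],s["force"],s["opening"])
robot.pause(.2); robot.gripper_to(.094)
s=robot.get_state();print(s["time"],s["ee_pos"],s["force"],s["opening"])
robot.move_linear([*c,.31],velocity=.15)
f=robot.grab_frame("top"); cv2.imwrite("pics/top2.png",f[:,:,::-1]); 
f2=robot.grab_frame("scene"); cv2.imwrite("pics/scene2.png",f2[:,:,::-1])
f=robot.grab_frame("wrist"); cv2.imwrite("pics/w3.png",f[:,:,::-1])
np.save("w3.npy",robot.camera_info("wrist"),allow_pickle=True)
a=cv2.resize(f[:,:,::-1],(400,300)); b=cv2.resize(f2[110:230,210:370,::-1],(400,300),interpolation=cv2.INTER_CUBIC)
cv2.imwrite("pics/c3.png",np.hstack([a,b]))
print(robot.get_state()["time"])
E
```

```text
[0.63547983 0.156332   0.20263895] [-0.06554519 -0.67172242 -0.16043105]
True
11.1167 [0.63520784 0.1563518  0.19277907] [-1.27081676 -0.53024674  5.10348524] 0.05092514656219413
12.1333 [0.63491251 0.1565895  0.19253239] [-0.40084548  0.69272383 -1.16410399] 0.0941382660472971
13.2167
```

View pics/c3.png

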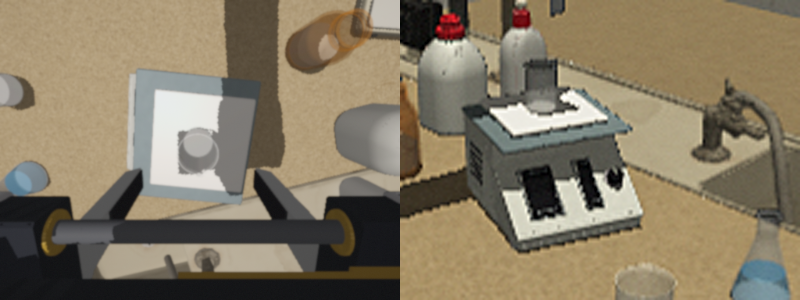

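The beaker stands upright on the plate (crop about (198,150)). The switch is visible in the scene. I'll use the wrist view to check centring and refine the stirrer pose.

```bash
python3 - <<'E'
from h import *; from rig import robot
i=np.load("w3.npy",allow_pickle=True).item(); f=cv2.imread("pics/w3.png")
g=lambda a:(np.cos(a),np.sin(a))
for yaw in(1.19,1.205):
    c=np.array([.639,.1555]); ex=np.array(g(yaw)); ey=np.array([-ex[1],ex[0]])
    print(yaw,proj(i,[[*(c+.075*(a*ex+b*ey)),.156] for a,b in((1,1),(1,-1),(-1,-1),(-1,1),(0,0))]).round(1).tolist())
print("beaker base,rim exp",proj(i,[[.639,.1555,.16],[.639,.1555,.226]]))
# project switch & eave
cv2.imwrite("pics/w3c.png",cv2.resize(f[75:275,140:360],(792,600)[:2] if 0 else (660,600),interpolation=cv2.INTER_CUBIC))
E
```

```text
1.19 [[325.9, 127.6], [305.1, 247.3], [187.4, 234.5], [195.5, 111.8], [253.5, 183.5]]
1.205 [[325.1, 126.5], [306.1, 246.6], [188.3, 235.5], [194.4, 112.8], [253.5, 183.5]]
beaker base,rim exp [[253.47711158 184.25009108]
 [253.47557736 199.16686746]]
```

View pics/w3c.png

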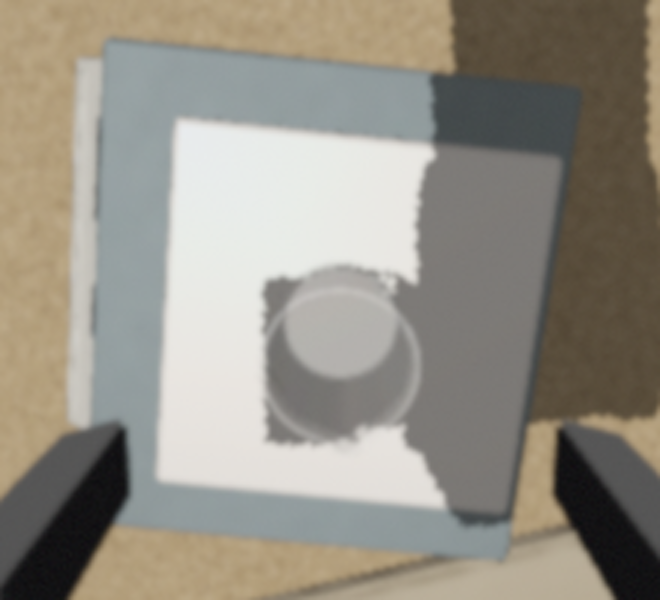

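The wrist view shows plate corners at about (198,115), (328,127), (311,246) and (192,235), with the beaker base at (254,182). That is within about 5 mm of the middle, so the placing is good. Next I'll plan the push.

```bash
cat >> h.py <<'E'
def pose(O,yaw,tilt,s,off,y=.045,prot=.0):
    """tool pose with tip centre `off` m outward of the ON-face point s up the panel"""
    Rz=np.array([[np.cos(yaw),-np.sin(yaw),0],[np.sin(yaw),np.cos(yaw),0],[0,0,1]])
    n0=np.array([-.629,0,.777]);u0=np.array([.777,0,.629]); b=np.array([-.067,y,.068])+s*u0+.0045*n0
    n=np.array([-np.sin(tilt),0,np.cos(tilt)]);u=np.array([np.cos(tilt),0,np.sin(tilt)])
    p=b+(off+.019)*n
    return Rz@p+O, Rz@np.c_[-u,[0,1,0],-n]
E
python3 - <<'E'
from h import *; from rig import robot
i=np.load("w3.npy",allow_pickle=True).item()
q=np.array([[198.3,114.7],[327.7,127],[310.7,246],[192.3,235.3]]); P=onplane(i,q,.156); c=P.mean(0)
d=P[1]-P[0]+P[2]-P[3]; e=P[0]-P[3]+P[1]-P[2]
print(P.round(4),c,"yaw",np.arctan2(d[1],d[0]),np.arctan2(-e[0]*0+e[1],e[0]),onplane(i,[[253.7,181.7]],.16))
yaw=1.205; c=(c*1+np.array([.639,.1555,.156]))/2; O=c-np.array([.035*np.cos(yaw),.035*np.sin(yaw),.156]); print(O)
for t in(39,42,45):
  for off in(.12,.0):
    p,F=pose(O,yaw,np.radians(t),.022,off)
    for sg in(1,-1):
        G=F*[sg,sg,1]; k=robot.ik(p,G); print(t,off,sg,p.round(3),None if k is None else k.round(2))
E
```

```text
[[0.5453 0.1159 0.156 ]
 [0.5972 0.2551 0.156 ]
 [0.7366 0.2045 0.156 ]
 [0.6833 0.0636 0.156 ]] [0.6405988  0.15977377 0.156     ] yaw 1.2119157160004757 2.7866458862300143 [[0.636074   0.15656624 0.16      ]]
[6.27280145e-01 1.24952515e-01 2.77555756e-17]
39 0.12 1 [0.535 0.01  0.193] [-0.53  0.51  1.09  2.03 -1.17  1.35 -2.39]
39 0.12 -1 [0.535 0.01  0.193] [-0.54  0.53  1.11  2.03 -1.18  1.37  0.76]
39 0.0 1 [0.562 0.081 0.1  ] [-0.11  0.48  0.35  2.06 -1.17  0.93 -2.43]
39 0.0 -1 [0.562 0.081 0.1  ] [-0.11  0.48  0.35  2.06 -1.17  0.93  0.72]
42 0.12 1 [0.533 0.005 0.189] [-0.36  0.46  0.9   2.04 -1.15  1.3  -2.37]
42 0.12 -1 [0.533 0.005 0.189] [-0.43  0.51  1.01  2.04 -1.19  1.36  0.81]
42 0.0 1 [0.562 0.08  0.099] [ 0.06  0.48  0.17  2.06 -1.16  0.9  -2.39]
42 0.0 -1 [0.562 0.08  0.099] [ 0.06  0.48  0.17  2.06 -1.16  0.9   0.75]
45 0.12 1 [0.531 0.    0.184] [-0.18  0.43  0.71  2.04 -1.14  1.27 -2.34]
45 0.12 -1 [0.531 0.    0.184] [-0.18  0.43  0.71  2.04 -1.14  1.27  0.8 ]
45 0.0 1 [0.562 0.079 0.099] [ 0.24  0.5  -0.01  2.06 -1.15  0.87 -2.36]
45 0.0 -1 [0.562 0.079 0.099] [ 0.24  0.5  -0.01  2.06 -1.15  0.87  0.78]
```

```bash
python3 - <<'E'
from h import *; from rig import robot
O=np.array([.6273,.1250,0]); yaw=1.207
robot.gripper_to(0.0)
t=np.radians(43)
p,F=pose(O,yaw,t,.022,.15); p2,_=pose(O,yaw,t,.022,.07)
print(p,robot.ik(p,F))
robot.move_ptp([.55,-.03,.33],down(.265)); 
robot.move_ptp(p,F); 
s=robot.get_state(); print(s["time"],s["qpos"].round(2) if hasattr(s["qpos"],"round") else s["qpos"])
robot.move_linear(p2,velocity=.12)
i=robot.camera_info("wrist"); f=robot.grab_frame("wrist")[:,:,::-1].copy(); cv2.imwrite("pics/w4.png",f); np.save("w4.npy",i,allow_pickle=True)
g=robot.grab_frame("scene")[:,:,::-1].copy(); cv2.imwrite("pics/s4.png",g)
Rz=np.array([[np.cos(yaw),-np.sin(yaw),0],[np.sin(yaw),np.cos(yaw),0],[0,0,1]])
def W(L): return np.array(L)@Rz.T+O
low=np.array([-.067,0,.068])-.037*np.array([.777,0,.629])+.005*np.array([-.629,0,.777])
pts=W([low+[0,.067,0],low+[0,.023,0],[-.071,.102,.1425],[-.071,-.102,.1425]])
print("pred lowcorners,eave ends",proj(i,pts).round(1).tolist())
s=robot.get_state(); print(s["time"],s["ee_pos"],p2,s["force"],s["opening"])
a=cv2.resize(f,(400,300)); b=cv2.resize(g[100:220,210:370],(400,300),interpolation=cv2.INTER_CUBIC)
cv2.imwrite("pics/c4.png",np.hstack([a,b]))
E
```

```text
[ 0.52546864 -0.01598735  0.20893328] [-0.43149132  0.51791005  1.08512828  2.02205492 -1.17881882  1.44865547
 -2.3154264 ]
18.9167 [-0.43  0.52  1.09  2.02 -1.18  1.45 -2.32]
pred lowcorners,eave ends [[277.3, 132.3], [229.5, 132.3], [322.6, 239.6], [74.9, 239.6]]
19.8333 [0.54497273 0.0345397  0.15064738] [0.54488239 0.03500172 0.15042498] [0.79719313 0.23489511 0.05378412] 5.620195999501195e-05
```

View pics/c4.png

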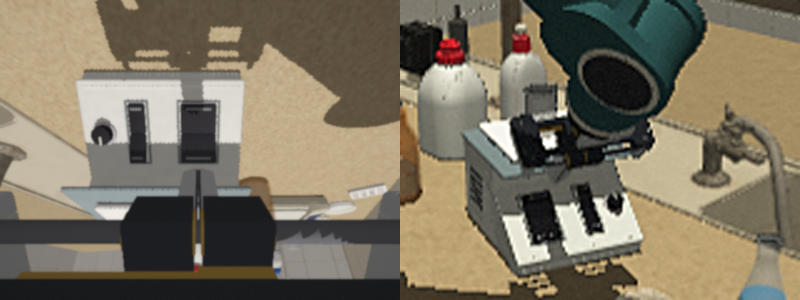

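The wrist view shows the wide rocker at about (228–280, 129–209) and the eave corner at (320,240). Both are within 2–3 px of prediction, and the fingers are centred on the rocker. Pushing now.

```bash
python3 - <<'E'
from h import *; from rig import robot
O=np.array([.6273,.1250,0]); yaw=1.207; t=np.radians(43)
P=lambda o:pose(O,yaw,t,.022,o)[0]
st=lambda:(lambda s:print(round(s["time"],2),(np.array(s["ee_pos"])-P(0))@(-np.array(s["tool_rot"])[:,2]),np.round(s["force"],1)))(robot.get_state())
print(robot.move_linear(P(.015),velocity=.1,threshold=15)); st()
for o in (.010,.007,.004,.001,-.002,-.005):
    h=robot.move_linear(P(o),velocity=.03,threshold=12); print(o,h); st()
    if h: break
E
```

```text
False
20.53 0.015556463957277812 [-0.8 -0.2 -0.2]
0.01 False
20.85 0.010137935849711455 [ 0.3  1.9 -0.2]
0.007 False
21.1 0.007066630144127401 [ 0.8 -1.1  0.2]
0.004 False
21.35 0.003976213691618937 [0.5 0.3 0.8]
0.001 False
21.6 0.000940949913211277 [-1.1 -0.5 -0.3]
-0.002 False
21.85 -0.0020450580520799872 [ 0.2  0.2 -0.2]
-0.005 False
22.1 -0.005063135196389381 [ 0.2  0.6 -0.3]
```

```bash
python3 - <<'E'
from h import *; from rig import robot
O=np.array([.6273,.1250,0]); yaw=1.207; t=np.radians(43)
P=lambda o:pose(O,yaw,t,.022,o)[0]
st=lambda:(lambda s:print(round(s["time"],2),(np.array(s["ee_pos"])-P(0))@(-np.array(s["tool_rot"])[:,2]),np.round(s["force"],1)))(robot.get_state())
for o in (-.007,-.009,-.011,-.013,-.015,-.017):
    h=robot.move_linear(P(o),velocity=.02,threshold=8); print(o,h); st()
    if h: break
i=robot.camera_info("wrist"); f=robot.grab_frame("wrist")[:,:,::-1]; cv2.imwrite("pics/w5.png",f)
g=robot.grab_frame("scene")[:,:,::-1]; cv2.imwrite("pics/s5.png",g)
E
```

```text
-0.007 False
22.35 -0.007056429681973367 [-0.4  0.2 -0.3]
-0.009 False
22.6 -0.009092993272096775 [-0.3 -0.2  0.3]
-0.011 False
22.85 -0.01109440957678734 [-0.4  0.3  0.6]
-0.013 False
23.1 -0.01309891924828613 [0.7 0.3 0.1]
-0.015 False
23.35 -0.014933068846926491 [-0.8 -1.1  2.7]
-0.017 False
23.6 -0.017069844802439307 [ 1.  -0.3  2.2]
```

```bash
python3 - <<'E'
from h import *; from rig import robot
O=np.array([.6273,.1250,0]); yaw=1.207; t=np.radians(43)
P=lambda o:pose(O,yaw,t,.022,o)[0]
st=lambda:(lambda s:print(round(s["time"],2),round((np.array(s["ee_pos"])-P(0))@(-np.array(s["tool_rot"])[:,2]),4),np.round(s["force"],1),np.round(s["moment"],2)))(robot.get_state())
for o in (-.019,-.021,-.023,-.025,-.027,-.029):
    h=robot.move_linear(P(o),velocity=.02,threshold=8); print(o,h); st()
    if h: break
i=robot.camera_info("wrist"); f=robot.grab_frame("wrist")[:,:,::-1]; cv2.imwrite("pics/w6.png",f)
g=robot.grab_frame("scene")[:,:,::-1]; cv2.imwrite("pics/s6.png",g)
a=cv2.imread("pics/scene2.png").astype(int)
for n in("s4","s5","s6"):
    b=cv2.imread(f"pics/{n}.png").astype(int)[170:205,255:305]; d=np.abs(b-a[170:205,255:305]).max(2); print(n,(d>40).sum())
E
```

```text
-0.019 False
23.95 -0.0192 [ 0.7 -0.1 -0.7] [-0.49  0.34 -0.  ]
-0.021 False
24.2 -0.0211 [-0.3  0.3 -0. ] [-0.55  0.25  0.03]
-0.023 False
24.45 -0.0231 [-0.2  0.8  0.1] [-0.54  0.24  0.01]
-0.025 False
24.7 -0.0242 [-10.2  -8.9  15.9] [0.28 1.09 0.97]
-0.027 False
24.95 -0.0247 [-26.6 -23.   42.2] [1.8  2.62 2.76]
-0.029 False
25.2 -0.0252 [-44.3 -37.8  69.7] [3.47 4.2  4.65]
s4 52
s5 496
s6 547
```

```bash
python3 - <<'E'
from h import *; from rig import robot
O=np.array([.6273,.1250,0]); yaw=1.207; t=np.radians(43)
P=lambda o:pose(O,yaw,t,.022,o)[0]
robot.move_linear(P(.07),velocity=.12)
i=robot.camera_info("wrist"); f=robot.grab_frame("wrist")[:,:,::-1]; cv2.imwrite("pics/w7.png",f)
g=robot.grab_frame("scene")[:,:,::-1]; cv2.imwrite("pics/s7.png",g)
print(robot.get_state()["time"],robot.get_state()["force"])
z=lambda im,x,y,w,h:cv2.resize(im[y:y+h,x:x+w],(400,300),interpolation=cv2.INTER_CUBIC)
w4=cv2.imread("pics/w4.png");w6=cv2.imread("pics/w6.png");s6=cv2.imread("pics/s6.png")
cv2.imwrite("pics/c7.png",np.vstack([np.hstack([z(w4,90,90,240,180),z(f,90,90,240,180)]),np.hstack([z(w6,90,90,240,180),z(g,220,110,120,90)])]))
E
```

```text
26.375 [ 0.29963552 -0.81872327 -0.54645908]
```

View pics/c7.png

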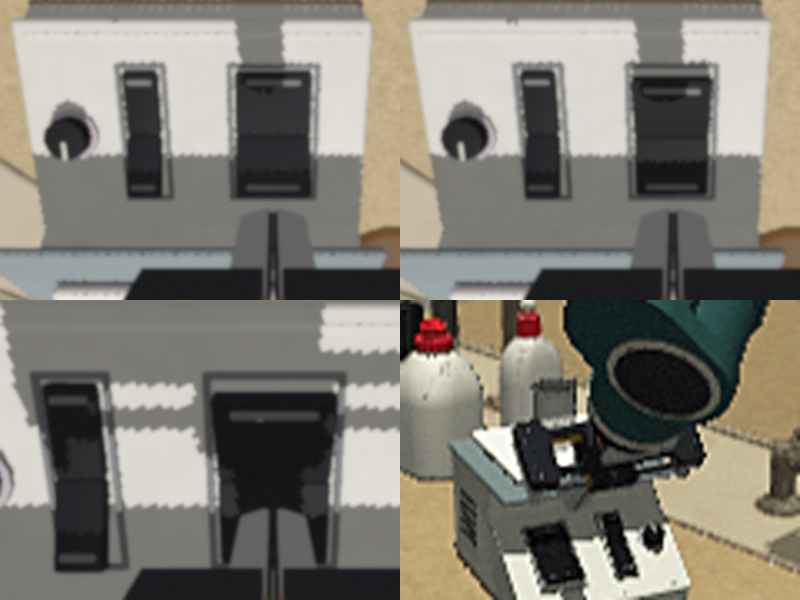

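The before/after crops show that the wide rocker has snapped over: its lower end has moved from crop y 70 to y 78 and now stands out of the bezel. The heater rocker is unchanged and the beaker still stands on the plate. I'll retreat and hand in.

```bash
python3 - <<'E'
from h import *; from rig import robot
robot.move_linear(pose(np.array([.6273,.1250,0]),1.207,np.radians(43),.022,.15)[0],velocity=.15)
robot.pause(.3); print(robot.get_state()["time"]); print(robot.sign_off())
E
```

```text
27.3583
the job is handed in; nothing more can be done
None
```

I handed the job in at 27.4 s: the small beaker stands upright about 5 mm from the plate's middle, and the pictures show the stirrer's rocker snapped to on and the heater rocker unchanged. The one rough spot was the end of the push: my 8 N stop did not trip, and the wrist force reached about 91 N (limit 120) before I backed off.

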